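# Shut the forge air and hold the clean-out cover for the smith

## Task

Shut the air valve on the forge's blower pipe by turning its handle all the way across the pipe. Then take the square clean-out cover and press it flat, square and centred on the sprung seat of the open port with a steady push of about 10 N, without ramming the seat to its stop, and finish while still gripping and pressing it so that the smith can put the screws in. Leave the other things on the bench where they are.

Things in the scene. Friction and masses are not known exactly. Their poses are not given: they have to be found in the camera images.
- airline: fixed air line on the bench, 0.9 m long: blower at its left end (+y), then a 60 mm steel pipe along its y axis, pipe axis 85 mm up. Origin on the bench under the pipe; its -x side faces the robot within 0.15 rad. Shut-off valve (brass body 70 x 68 x 80 mm) at y = +100 mm, clean-out port with sprung seat at y = -90 mm on the -x side. Two feet 90 x 40 mm at y = -220 and +190 mm
- valve (a joint): angle of the valve handle about its vertical stem: 0 = open (along the pipe, pointing to the airline's +y), 1.571 = shut (across the pipe, pointing to the airline's -x, towards the robot), growing counter-clockwise seen from above; hard stop at each end; stiff (0.22 N m), stays where it is left
- valve_axis (a point): point on the stem axis of the valve, at mid-height of the handle bar, 145 mm above the bench; its axes turn with the handle
- valve_grip (a point): where to grip the handle, 95 mm from the stem axis, at mid-height of the bar (145 mm above the bench). The handle is a plain steel bar 14 mm wide and 22 mm high (134 to 156 mm above the bench) that ends 120 mm from the stem axis; the point's y axis points along the bar away from the stem, z up
- cover: loose T-shaped aluminium clean-out cover standing upright, 0.3 to 0.5 kg: square plate 10 mm thick (x = 14 to 24 mm), 88 mm wide (y), 90 mm high; behind it an upright web 16 mm thick (y), 90 mm high, back to x = -28 mm, its handle. Origin on the underside; x points out of the flat seating face, z up. Starts with that face away from the robot, within 0.3 rad of +x
- cover_face (a point): centre of the cover's flat seating face (24 mm ahead of its origin in x, 45 mm above its underside), axes as the cover
- cover_grip (a point): where to grip the cover from above, on the web, 6 mm behind the origin and 70 mm above the underside (20 mm below the web's top); pinch across the web, that is along the cover's y
- seat_face (a point): centre of the front of the sprung seat, an upright square steel ring 80 x 80 mm, opening 44 mm, facing the airline's -x, centre 85 mm above the bench. Axes as the airline: x points into the seat (pressing direction), z up. Moves back with the seat. The cover belongs with cover_face on seat_face and axes alike: its underside then 40 mm above the bench
- seat (a joint): how far the sprung seat is pushed back along its x (m): 0 = free, hard stop at 0.016. The spring gives 1.2 N per mm from zero, so 10 N is about 8 mm
- whetstone: bystander: grey whetstone 150 x 60 x 30 mm, lying; origin on its underside
- pin_jar: bystander: glass jar with steel cap, 60 mm diameter, 75 mm high; origin on its underside
- hammer: bystander: hammer lying on the bench, less than 45 mm high
- wrench: bystander: steel wrench lying on the bench
- knife: bystander: finished knife with wooden handle, about 290 mm long, 22 mm high, lying along x
- handle_block: bystander: pale wooden handle blank 120 x 35 x 28 mm, lying
- oil_can: bystander: grey can 64 mm diameter, 110 mm high; origin on its underside
There are look-alikes about, which are no part of the job. Leave any green or orange look-alike of the cover alone.

How it is judged:
By the outcome, as a careful person would: the job done as asked, in the order asked, and still so for the second after the job is handed in, while the arm keeps its last pose, push and grip.
It also fails if it takes over 72 s, if anything falls off the work surface, if the arm or the gripper's body presses on something with over 40 N, if the wrist force passes 120 N, or if a joint passes its speed limit or range.

## Robot

A 6-joint arm with a two-finger parallel gripper is mounted at the origin on the work surface. World frame = base frame: x ahead of the robot, y to its left, z up, the work surface at z = 0. Lengths are in mm, angles in rad, forces in N, time in s.
With the tool pointing down it reaches from about 300 to 775 mm from the base axis. Payload 14.6 kg.
Tool frame: the origin (TCP) lies at the very end of the fingers, on their centre line; the grasp point (between the pads) lies 19 mm behind it; z points along the fingers, y is the line along which they close (so a half turn about z gives the same grasp; the last joint's range is limited). The gripper opens to 94 mm and grips with 3 to 60 N. Pads are 16 mm wide; open, the fingers measure 119 mm over their backs; the gripper's body (75 mm by 177 mm) begins 78 mm behind the grasp point.
Start: joints at [1.055, 0.3, 1.521, -0, 1.321, -0.067], TCP at [238.633, 495.524, 205.446] pointing down, gripper open.
Joint ranges: [-3.03, 3.03], [-0.79, 2.21], [0.23, 2.52], [-1.04, 4.18], [0, 3.07], [-2.55, 2.55]. Speed limits (rad/s): [2.22, 2.22, 2.57, 3.14, 3.14, 3.14].

## Interface

Orientations are given as [roll, pitch, yaw] about the fixed x, y, z axes, in that order (R = Rz(yaw) Ry(pitch) Rx(roll)).
In Python, from cell import manip gives the robot as it stands.
- The arm moves only by the tool servo_tool, never from a script. Its argument "rows" is a list of rows, each a list of 7 numbers: the turn, a rotation vector about the world's x, y, z in degrees, then the shift along the world's x, y, z in mm, then the closure, from 0 (fully open) to 1 (shut). In form: [[rx, ry, rz, dx, dy, dz, fingers], ...]. A call has 1 to 20 rows; each row shifts and turns the commanded pose from where the row before left it; what a row does not reach is not made up. A row lasts 1/8 s, in which the tool goes at most 62.5 mm and 10.7 degrees, less where a joint would pass 70% of its speed; a pose out of reach is approached as far as the arm can. A call with a gripper value outside its range is refused whole. The fingers move at their own pace and stop on an object; "grip_force" is the grip in N (left out, the last holds). Time passes only in rows, so rows that do not move let the fingers close. It gives the time, the measured TCP pose, the force, the opening and the grip force at its end, in the units of the state.
- manip.read_state(): the state, without advancing time (a new reading comes with each control period).
- manip.camera(name): name is "scene" or "top" or "wrist"; returns the picture (420x560x3 uint8, red, green, blue); there is no depth.
- manip.camera_info(name): a dict with "fx", "fy", "cx", "cy" (pixels), "position" and "rotation" of the camera in the world; the wrist camera has in their place "T_tool_cam" (4x4, takes a point from camera to tool coordinates, whose origin is the TCP and whose axes are the flange's). Camera axes: x right, y down, z forward; pixel columns grow to the right and rows downward; lengths in mm; the calibration is good to about 2 mm. A picture is of the moment at which its call begins: read the wrist's pose just before it. camera_info takes no time and is no camera call.
- manip.sign_off(): hands the job in; it is judged then, once.
The state is a dict: "clock": time; "joints": joint angles; "qd": joint speeds; "effort": joint torques, N m; "eef_pos": TCP position; "eef_rot": TCP orientation; "wrist_force": force on the tool from outside, world axes, zero at the start; "moment": the same for the moment, N m; "finger_gap": finger opening in mm; "finger_force": force on a finger pad.
Only numpy, scipy, OpenCV 4.12 (cv2) and the standard library are available. Lean on these libraries where they do the work, as an engineer would, in place of code of your own. Each camera call takes 0.05 s, during which the arm holds its last target. There are 200 camera calls.

## Working session

There is one attempt and no reset: what is moved stays moved. The work goes in short steps, Python scripts to look and compute and a tool call to move; the robot and the scene stay as the last step left them, time stands still between calls to the robot, and variables do not carry over. Pictures are saved under pics/ and viewed, at most 10 in all, crops included, and the job is handed in when it is done.

Besides the shell and the picture viewer there is one more tool, called after ">>>" as a command line: name --pt "numbers of a row" for each row, then --argument value for the rest. servo_tool: Moves the arm, as the interface text tells. Its arguments: {"type":"object","properties":{"rows":{"type":"array","items":{"type":"array","items":{"type":"number"}}},"grip_force":{"type":"number"}},"required":["rows"]}

```bash
ls; mkdir -p pics; python3 - <<'E'
from cell import manip
import cv2,numpy as np
s=manip.read_state();print(s)
for n in("scene","top"):
    i=manip.camera_info(n);print(n,i)
    im=manip.camera(n);cv2.imwrite(f"pics/{n}0.png",im[:,:,::-1])
print(manip.camera_info("wrist"))
E
```

```text
pics
{'clock': 0.0, 'joints': array([ 1.05540085e+00,  3.00501273e-01,  1.52162006e+00,  8.62974054e-06,
        1.32070893e+00, -6.66170709e-02]), 'qd': array([-0.00023876, -0.0001425 ,  0.00030068,  0.00136856, -0.00072463,
        0.00030152]), 'effort': array([ 2.56388317e-03, -5.31794107e+01, -3.52744710e+01,  7.09523493e-02,
        2.43755017e-02, -1.36472077e-04]), 'eef_pos': array([238.49547636, 495.2872247 , 204.85329746]), 'eef_rot': array([-3.14035834e+00, -9.07253284e-05,  2.69281205e+00]), 'wrist_force': array([ 0.58881511, -0.08273944,  0.09953304]), 'moment': array([-0.01943604,  0.00075634, -0.00639429]), 'finger_force': 0.0, 'finger_gap': 94.25011551327377}
scene {'fx': 471.2128902896179, 'fy': 471.2128902896179, 'cx': 278.35123084769685, 'cy': 204.7909046801908, 'position': array([1252.6078753 ,  453.24482198,  894.08789166]), 'rotation': array([-2.27163592,  0.01499523,  2.09045782])}
top {'fx': 525.7431666868554, 'fy': 525.7431666868554, 'cx': 291.758660332674, 'cy': 210.72948724921943, 'position': array([ 409.71157659,   -2.93111749, 1590.83792356]), 'rotation': array([-3.09705852e+00,  2.88454239e-03, -1.58031096e+00])}
{'fx': 320.82363742325714, 'fy': 320.82363742325714, 'cx': 282.4784709846346, 'cy': 208.84718567593637, 'T_tool_cam': array([[-8.72150425e-04, -9.60891170e-01, -2.76924897e-01,
         8.05094701e+01],
       [ 9.99999514e-01, -7.11031843e-04, -6.82227506e-04,
         2.79680442e-01],
       [ 4.58643967e-04, -2.76925358e-01,  9.60891324e-01,
        -1.80142590e+02],
       [ 0.00000000e+00,  0.00000000e+00,  0.00000000e+00,
         1.00000000e+00]])}
```

View pics/top0.png

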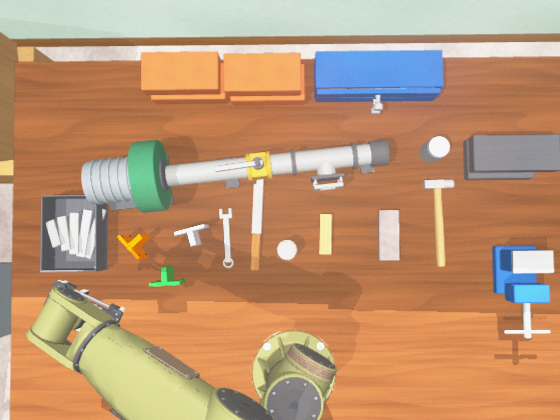

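View pics/scene0.png

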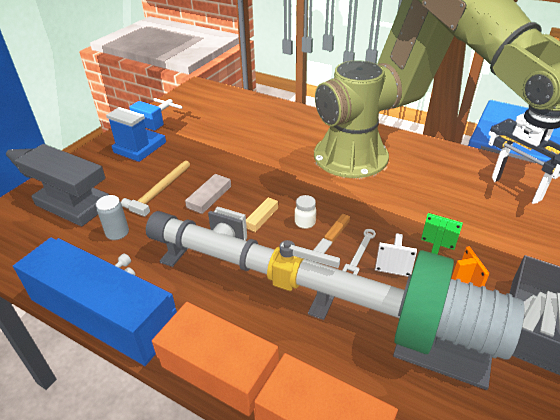

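The loose T-shaped things in the top picture are white/bare metal at (193,233), orange at (132,245) and green at (167,278). The bare aluminium one at (193,233) fits the cover, because the other two are the excluded look-alikes. The valve stem is at (258,162) with the handle towards (215,165), and the port is at (328,180). I'll confirm this in a crop.

```bash
cat > h.py <<'E'
from cell import manip
import cv2,numpy as np
from scipy.spatial.transform import Rotation as Rn
def K(i): return np.array([[i["fx"],0,i["cx"]],[0,i["fy"],i["cy"]],[0,0,1]])
def cam(n,s=None):
    i=manip.camera_info(n)
    if n=="wrist":
        T=np.eye(4);T[:3,:3]=Rn.from_euler("xyz",s["eef_rot"]).as_matrix();T[:3,3]=s["eef_pos"]
        T=T@i["T_tool_cam"];return K(i),T[:3,:3],T[:3,3]
    return K(i),Rn.from_euler("xyz",i["rotation"]).as_matrix(),i["position"]
def rays(c,uv):
    uv=np.atleast_2d(np.asarray(uv,float));d=np.c_[uv,np.ones(len(uv))]@np.linalg.inv(c[0]).T@c[1].T
    return d
def onz(c,uv,z):
    d=rays(c,uv);return c[2]+d*((z-c[2][2])/d[:,2])[:,None]
def proj(c,p):
    q=(np.atleast_2d(p)-c[2])@c[1]@c[0].T;return q[:,:2]/q[:,2:]
def tri(cs,uvs):
    A=np.zeros((3,3));b=np.zeros(3)
    for c,uv in zip(cs,uvs):
        d=rays(c,uv)[0];d/=np.linalg.norm(d);M=np.eye(3)-np.outer(d,d);A+=M;b+=M@c[2]
    p=np.linalg.solve(A,b)
    return p,[np.round(proj(c,p)[0]-uv,1) for c,uv in zip(cs,uvs)]
E
python3 - <<'E'
from h import *
t=cv2.imread("pics/top0.png");s=cv2.imread("pics/scene0.png")
a=cv2.resize(t[140:260,140:400],(780,360),interpolation=cv2.INTER_CUBIC)
b=cv2.resize(s[200:320,180:440],(520,240),interpolation=cv2.INTER_CUBIC)
o=np.zeros((600,780,3),np.uint8);o[:360]=a;o[360:,:520]=b;cv2.imwrite("pics/crop1.png",o)
c=cam("top")
for n,uv,z in [("stem",(258,162),156),("tip",(215,165),156),("cover",(193,233),90),("port",(328,180),100)]: print(n,onz(c,uv,z)[0].round())
E
```

```text
stem [608.  92. 156.]
tip [601. 210. 156.]
cover [416. 283.  90.]
port [ 563. -103.  100.]
```

View pics/crop1.png

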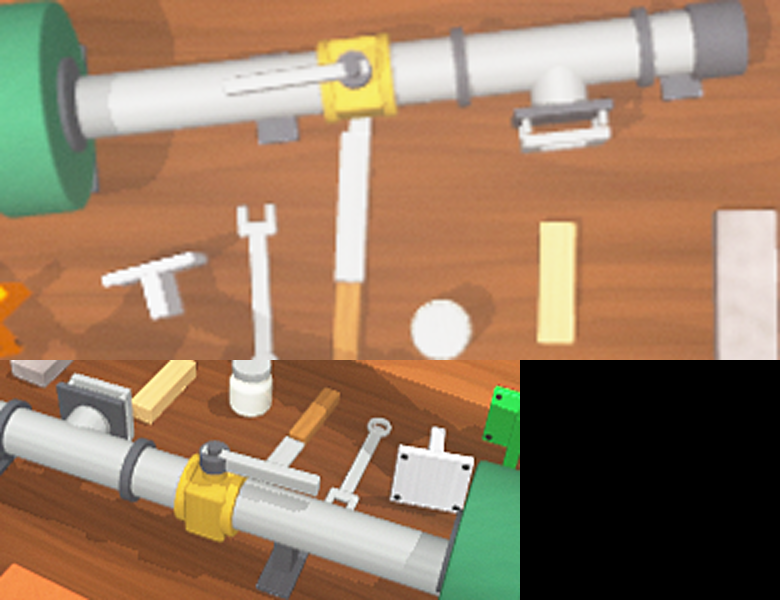

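The crop confirms it: the bare aluminium T cover is at top (192,233), screw holes in its plate, web towards the robot. The handle is open, with stem (258,163) and tip (215,168). The port's ring is at (327,177), with something pale in front of it at (328,187). Next I'll look from the wrist camera in two places.

>>> servo_tool --pt "0 0 2.6 19 -39.5 12.5 0" --pt "0 0 2.6 19 -39.5 12.5 0" --pt "0 0 2.6 19 -39.5 12.5 0" --pt "0 0 2.6 19 -39.5 12.5 0" --pt "0 0 2.6 19 -39.5 12.5 0" --pt "0 0 2.6 19 -39.5 12.5 0" --pt "0 0 2.6 19 -39.5 12.5 0" --pt "0 0 2.6 19 -39.5 12.5 0" --pt "0 0 2.6 19 -39.5 12.5 0" --pt "0 0 2.6 19 -39.5 12.5 0" --pt "0 0 0 0 0 0 0" --pt "0 0 0 0 0 0 0"

```text
clock: 1.6
eef_pos: [428.3, 100.9, 330.0]
eef_rot: [3.142, -0.001, -3.137]
wrist_force: [0.3, -0.4, 0.4]
finger_gap: 94.2
finger_force: 0.0
```

```bash
cat > snap.py <<'E'
import sys,pickle
from h import *
n=sys.argv[1];s=manip.read_state();im=manip.camera("wrist")
cv2.imwrite(f"pics/{n}.png",im[:,:,::-1]);pickle.dump(cam("wrist",s),open(f"{n}.pkl","wb"))
print(s["clock"],s["eef_pos"].round(1),s["eef_rot"].round(4),s["joints"].round(2),s["wrist_force"].round(1))
E
python3 snap.py w1
```

```text
1.6 [428.3 100.9 330. ] [ 3.1415e+00 -8.0000e-04 -3.1374e+00] [ 0.15 -0.02  1.6   0.    1.56 -1.43] [ 0.3 -0.4  0.4]
```

>>> servo_tool --pt "0 0 0 0 30 0 0" --pt "0 0 0 0 30 0 0" --pt "0 0 0 0 30 0 0" --pt "0 0 0 0 30 0 0" --pt "0 0 0 0 30 0 0" --pt "0 0 0 0 0 0 0" --pt "0 0 0 0 0 0 0"

```text
clock: 2.52
eef_pos: [428.2, 250.5, 330.3]
eef_rot: [-3.141, -0.0, -3.136]
wrist_force: [-0.1, 0.4, -0.6]
finger_gap: 94.1
finger_force: 0.0
```

```bash
python3 snap.py w2; python3 -c "
import cv2,numpy as np
a=cv2.imread('pics/w1.png');b=cv2.imread('pics/w2.png')
cv2.imwrite('pics/w1b.png',cv2.resize(a,(800,600),interpolation=cv2.INTER_CUBIC))
cv2.imwrite('pics/w2b.png',cv2.resize(b,(800,600),interpolation=cv2.INTER_CUBIC))"
```

```text
2.525 [428.2 250.5 330.3] [-3.1413e+00 -4.0000e-04 -3.1357e+00] [ 0.46  0.11  1.46 -0.    1.57 -1.12] [-0.1  0.4 -0.6]
```

View pics/w1b.png

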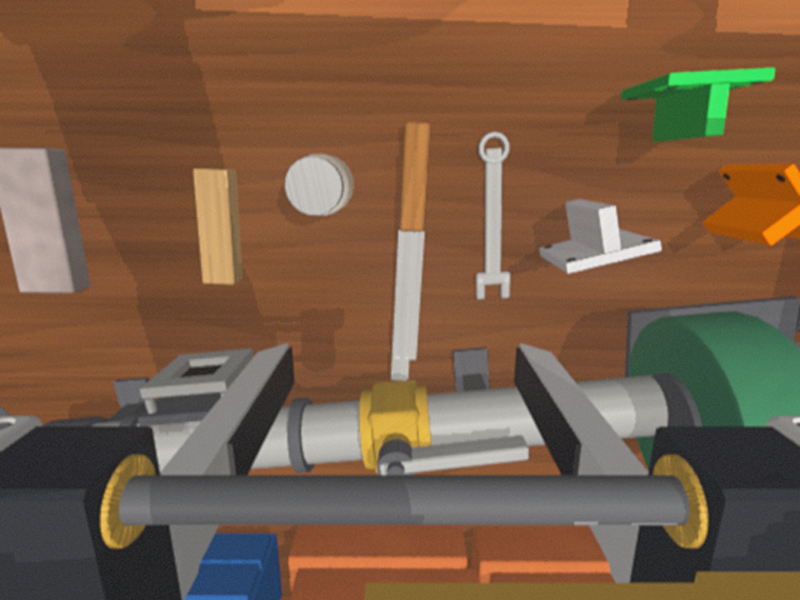

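View pics/w2b.png

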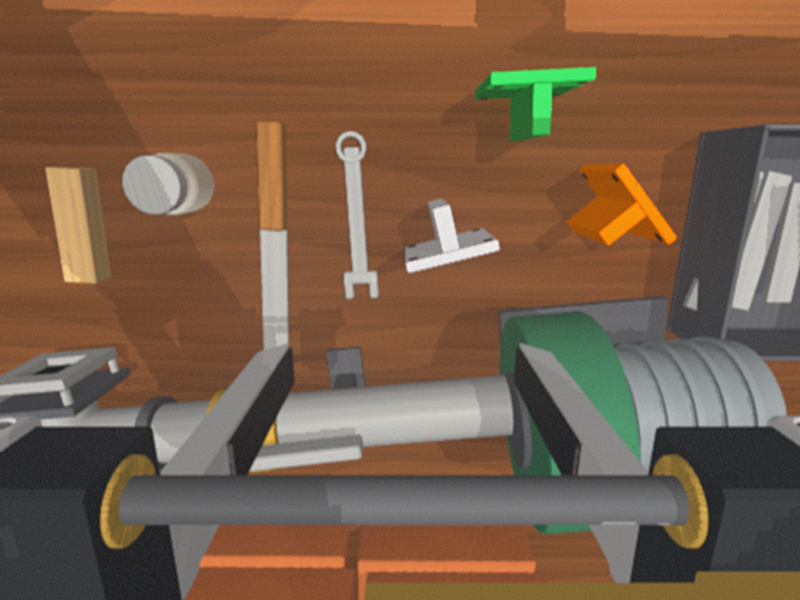

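Views w1 and w2 show the cover's web top at (608,228) and (448,225), and the handle tip at (527,445) and (361,447). The seat ring is partly hidden behind a finger in w1, at (200,380). Views from further forward will bring the handle and seat clear of the fingers.

>>> servo_tool --pt "0 0 0 28 -15 0 0" --pt "0 0 0 28 -15 0 0" --pt "0 0 0 28 -15 0 0" --pt "0 0 0 28 -15 0 0" --pt "0 0 0 0 0 0 0" --pt "0 0 0 0 0 0 0"

```text
clock: 3.32
eef_pos: [540.2, 190.4, 330.6]
eef_rot: [3.142, -0.0, -3.137]
wrist_force: [-0.8, 0.0, -0.2]
finger_gap: 94.0
finger_force: 0.0
```

```bash
python3 snap.py w3
```

```text
3.325 [540.2 190.4 330.6] [ 3.1415 -0.     -3.1371] [ 0.27  0.29  1.24  0.    1.6  -1.3 ] [-0.8  0.  -0.2]
```

>>> servo_tool --pt "0 0 0 0 -35 0 0" --pt "0 0 0 0 -35 0 0" --pt "0 0 0 0 -35 0 0" --pt "0 0 0 0 -35 0 0" --pt "0 0 0 0 0 0 0" --pt "0 0 0 0 0 0 0"

```text
clock: 4.12
eef_pos: [540.3, 51.3, 330.8]
eef_rot: [3.141, 0.001, -3.136]
wrist_force: [0.1, -0.7, -0.4]
finger_gap: 94.1
finger_force: 0.0
```

```bash
python3 snap.py w4; python3 -c "
import cv2,numpy as np
a=cv2.imread('pics/w3.png')[:330,:];b=cv2.imread('pics/w4.png')[:330,:]
a=cv2.resize(a[150:330,140:540],(800,300)) if 0 else a
o=np.vstack([cv2.resize(cv2.imread('pics/w3.png')[120:320,140:540],(600,300),interpolation=2),cv2.resize(cv2.imread('pics/w4.png')[120:320,0:400],(600,300),interpolation=2)])
cv2.imwrite('pics/w34.png',o)"
```

```text
4.125 [540.3  51.3 330.8] [ 3.1414e+00  5.0000e-04 -3.1361e+00] [ 0.03  0.22  1.33  0.    1.59 -1.55] [ 0.1 -0.7 -0.4]
```

View pics/w34.png

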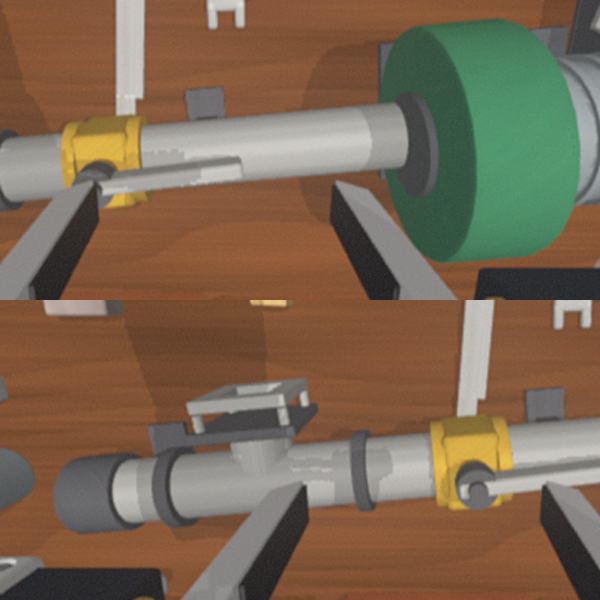

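Upper half (w3): handle tip at (242,166) and stem hub at (95,180). Lower half (w4): light sprung ring with its low edge (238,388)-(307,379) and its top edge from (188,404), and the stem hub at (476,485). Next I'll triangulate these points.

```bash
python3 - <<'E'
from h import *
import pickle
C={n:pickle.load(open(n+".pkl","rb")) for n in("w1","w2","w3","w4")}
C["top"]=cam("top");C["scene"]=cam("scene")
B=lambda u,v:(u*.7,v*.7)
T=lambda u,v:(140+u/3,140+v/3)
S=lambda u,v:(180+u/2,200+(v-360)/2)
W3=lambda u,v:(140+u/1.5,120+v/1.5)
W4=lambda u,v:(u/1.5,120+(v-300)/1.5)
obs={"tip top centre":dict(w1=B(527,449),w3=W3(242,170),w2=B(361,451),top=T(226,88),scene=S(318,482)),
"hub top":dict(w3=W3(95,182),w4=W4(477,492),top=T(355,68),scene=S(214,446)),
"seat low L(-y)":dict(w1=B(183,353),w4=W4(238,388)),
"seat low R(+y)":dict(w1=B(252,350),w4=W4(307,379)),
"seat up L":dict(w1=B(143,391),w4=W4(187,405),top=T(526,149)),
"cover web top end":dict(w1=B(606,229),w2=B(450,227)),
"cov plate top near R":dict(w1=B(661,246),w2=B(498,246)),
"cov plate top near L":dict(w1=B(568,272),w2=B(407,271)),
}
for k,o in obs.items():
    p,r=tri([C[n] for n in o],list(o.values()));print(k,p.round(1),dict(zip(o,[x.tolist() for x in r])))
# yellow mask hull
for n in("w3","w4","top","scene"):
    im=cv2.cvtColor(cv2.imread(f"pics/{n if n[0]=='w' else n+'0'}.png"),cv2.COLOR_BGR2HSV)
    m=cv2.inRange(im,(20,150,120),(30,255,255));q=cv2.connectedComponentsWithStats(m)
    i=1+q[2][1:,4].argmax();print(n,q[2][i],q[3][i].round(1))
E
```

```text
tip top centre [592.4 212.1 151.3] {'w1': [-0.2, 0.5], 'w3': [-0.7, -0.9], 'w2': [-0.6, -1.4], 'top': [-0.8, -0.9], 'scene': [0.0, -0.3]}
hub top [605.9  93.3 157.6] {'w3': [-2.9, 3.4], 'w4': [-0.2, -3.1], 'top': [-0.9, 0.2], 'scene': [0.3, 0.5]}
seat low L(-y) [ 547.1 -136.2   43.4] {'w1': [3.2, 1.1], 'w4': [-3.3, -1.4]}
seat low R(+y) [538.3 -61.6  51.5] {'w1': [0.3, 0.1], 'w4': [-0.3, -0.1]}
seat up L [514.2 -74.7 232.9] {'w1': [1.8, 19.9], 'w4': [14.6, -10.1], 'top': [5.3, 3.8]}
cover web top end [404.  294.7  69.4] {'w1': [0.0, -0.5], 'w2': [-0.0, 0.5]}
cov plate top near R [417.3 337.   92.4] {'w1': [-0.0, 0.1], 'w2': [0.0, -0.1]}
cov plate top near L [441.3 253.6  93.9] {'w1': [0.0, -0.2], 'w2': [-0.0, 0.2]}
w3 [ 256  401  304   19 3543] [425.8 412.7]
w4 [ 256  401  304   19 3459] [425.3 412.7]
top [246 152  26  26 176] [261.7 160.4]
scene [267 247  36  44 940] [283.  270.2]
```

Handle measured: stem (606,93), tip (592,212), top about 153, so the bar's yaw is 0.113 rad and the grip is at (595,187.5,145). The bar's length comes out at 119.6 mm, against 120 in the text. Next I'll go above it, descend and close.

>>> servo_tool --pt "0 0 -8.4 5.5 13.6 -10 0" --pt "0 0 -8.4 5.5 13.6 -10 0" --pt "0 0 -8.4 5.5 13.6 -10 0" --pt "0 0 -8.4 5.5 13.6 -10 0" --pt "0 0 -8.4 5.5 13.6 -10 0" --pt "0 0 -8.4 5.5 13.6 -10 0" --pt "0 0 -8.4 5.5 13.6 -10 0" --pt "0 0 -8.4 5.5 13.6 -10 0" --pt "0 0 -8.4 5.5 13.6 -10 0" --pt "0 0 -8.4 5.5 13.6 -10 0" --pt "0 0 0 0 0 0 0.4" --pt "0 0 0 0 0 0 0.4"

```text
clock: 5.68
eef_pos: [595.4, 186.8, 230.9]
eef_rot: [3.141, -0.0, 1.685]
wrist_force: [0.4, -0.3, 0.8]
finger_gap: 77.5
finger_force: 0.0
```

```bash
python3 snap.py w5
```

```text
5.675 [595.4 186.8 230.9] [ 3.1412 -0.      1.6845] [ 0.25  0.45  1.26 -0.    1.43  0.13] [ 0.4 -0.3  0.8]
```

View pics/w5.png

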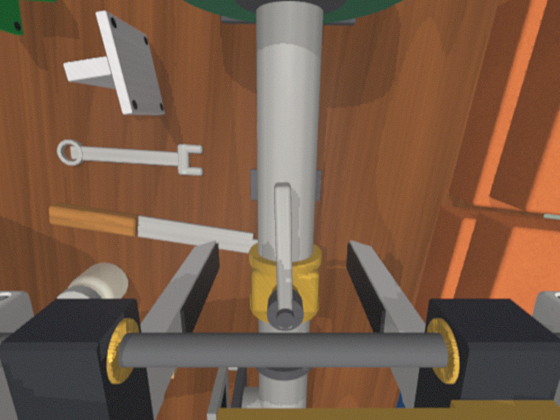

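The bar runs upright along column 283 (tip at row 184, hub at row 315), centred between the fingers. Next I'll descend and grip.

>>> servo_tool --pt "0 0 0 0 0 -25 0.4" --pt "0 0 0 0 0 -25 0.4" --pt "0 0 0 0 0 -25 0.4" --pt "0 0 0 0 0 -20 0.4" --pt "0 0 0 0 0 -8 0.4" --pt "0 0 0 0 0 0 1" --pt "0 0 0 0 0 0 1" --pt "0 0 0 0 0 0 1" --pt "0 0 0 0 0 0 1" --pt "0 0 0 0 0 0 1" --pt "0 0 0 0 0 0 1" --pt "0 0 0 0 0 0 1" --pt "0 0 0 0 0 0 1" --grip_force 25

```text
clock: 7.35
eef_pos: [595.8, 186.5, 127.6]
eef_rot: [3.141, -0.0, 1.681]
wrist_force: [0.9, -0.1, 2.2]
finger_gap: 13.6
finger_force: 25.0
```

```bash
python3 - <<'E'
import numpy as np
# stem-centred arc, radius 95 from bar at angle th (direction 90+6.5 deg), steps of 5 deg
r=95;a=np.radians(96.5+np.arange(0,96,7.5));p=r*np.c_[np.cos(a),np.sin(a)]
print(np.diff(p,axis=0).round(1).tolist())
E
```

```text
[[-12.2, -2.2], [-11.8, -3.8], [-11.2, -5.3], [-10.5, -6.7], [-9.5, -8.0], [-8.4, -9.2], [-7.1, -10.2], [-5.7, -11.0], [-4.2, -11.7], [-2.6, -12.1], [-1.0, -12.4], [0.6, -12.4]]
```

>>> servo_tool --pt "0 0 7.5 -12.2 -2.2 0 1" --pt "0 0 7.5 -11.8 -3.8 0 1" --pt "0 0 7.5 -11.2 -5.3 0 1" --pt "0 0 7.5 -10.5 -6.7 0 1" --pt "0 0 7.5 -9.5 -8.0 0 1" --pt "0 0 7.5 -8.4 -9.2 0 1" --pt "0 0 7.5 -7.1 -10.2 0 1" --pt "0 0 7.5 -5.7 -11.0 0 1" --pt "0 0 7.5 -4.2 -11.7 0 1" --pt "0 0 7.5 -2.6 -12.1 0 1" --pt "0 0 7.5 -1.0 -12.4 0 1" --pt "0 0 0 0 0 0 1"

```text
clock: 8.85
eef_pos: [514.2, 93.4, 127.9]
eef_rot: [3.141, 0.007, 3.122]
wrist_force: [22.5, 1.9, -9.3]
finger_gap: 13.8
finger_force: 25.1
```

>>> servo_tool --pt "0 0 4 0.2 -6.5 0 1" --pt "0 0 3.5 0.4 -5.9 0 1" --pt "0 0 0 0 0 0 1"

```text
clock: 9.22
eef_pos: [514.3, 84.4, 128.0]
eef_rot: [3.136, 0.007, -3.031]
wrist_force: [20.5, 24.9, -8.7]
finger_gap: 13.8
finger_force: 25.0
```

```bash
python3 - <<'E'
from h import *
s=manip.read_state();print(s["eef_pos"],s["eef_rot"],s["wrist_force"],s["moment"])
E
```

```text
[514.3336359   84.38633058 127.9628269 ] [ 3.13642781  0.00718635 -3.03137381] [20.49154052 24.89963087 -8.73802173] [ 4.29981965 -3.46315571 -0.13799213]
```

The tool has turned 90° and the side force of 25 N shows the handle is against its stop. Next I'll release, rise and check.

>>> servo_tool --pt "0 0 0 0 2 0 0.4" --pt "0 0 0 0 0 0 0.4" --pt "0 0 0 0 0 0 0.4" --pt "0 0 0 0 0 0 0.4" --pt "0 0 0 0 0 0 0.4" --pt "0 0 0 0 0 40 0.4" --pt "0 0 0 0 0 50 0.4" --pt "0 0 0 0 0 50 0.4" --pt "0 0 0 0 -20 40 0.2" --pt "0 0 0 0 -40 20 0" --pt "0 0 0 0 -40 0 0" --pt "0 0 0 0 0 0 0" --pt "0 0 0 0 0 0 0"

```text
clock: 10.85
eef_pos: [512.0, -16.1, 327.3]
eef_rot: [3.141, -0.0, -3.032]
wrist_force: [1.1, 0.6, 0.0]
finger_gap: 94.0
finger_force: 0.0
```

```bash
python3 snap.py w6; python3 - <<'E'
from h import *
import pickle
c=cam("top");im=manip.camera("top")[:,:,::-1];cv2.imwrite("pics/top1.png",im)
a=cv2.imread("pics/w6.png")
o=np.zeros((600,800,3),np.uint8);o[:420,:560]=a
o[:420:,560:]=cv2.resize(im[140:245,240:300],(240,420),interpolation=2)
cv2.imwrite("pics/w6c.png",o[:420])
E
```

```text
10.85 [512.  -16.1 327.3] [ 3.1414e+00 -2.0000e-04 -3.0321e+00] [-0.1   0.15  1.42  0.    1.57 -1.78] [1.1 0.6 0. ]
```

View pics/w6c.png

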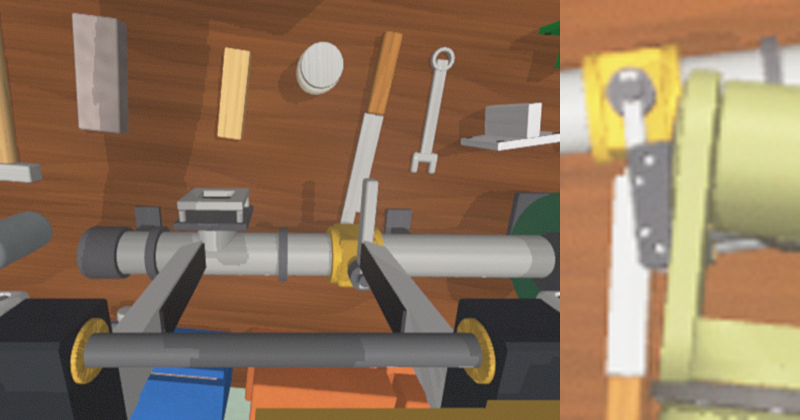

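In w6 the handle now lies across the pipe, from hub (358,275) to tip (370,180), pointing at the robot. The seat ring is at (178-248, 190-222). I'll take two aligned views of the seat.

>>> servo_tool --pt "0 0 0 5 -25 -10 0" --pt "0 0 0 5 -25 -10 0" --pt "0 0 0 0 0 0 0" --pt "0 0 0 0 0 0 0"

```text
clock: 11.45
eef_pos: [522.1, -65.5, 307.8]
eef_rot: [3.141, 0.0, -3.031]
wrist_force: [0.0, 0.4, 0.8]
finger_gap: 94.0
finger_force: 0.0
```

```bash
python3 snap.py w7
```

```text
11.45 [522.1 -65.5 307.8] [ 3.1415e+00  3.0000e-04 -3.0312e+00] [-0.19  0.19  1.42  0.    1.53 -1.88] [0.  0.4 0.8]
```

>>> servo_tool --pt "0 0 0 0 -30 0 0" --pt "0 0 0 0 -30 0 0" --pt "0 0 0 0 0 0 0" --pt "0 0 0 0 0 0 0"

```text
clock: 12.0
eef_pos: [522.1, -125.4, 307.7]
eef_rot: [3.142, 0.0, -3.031]
wrist_force: [-0.0, 0.8, 1.1]
finger_gap: 94.3
finger_force: 0.0
```

```bash
python3 snap.py w8; python3 - <<'E'
from h import *
import pickle
o=[]
for n in("w7","w8"):
    c=pickle.load(open(n+".pkl","rb"));uv=proj(c,[545,-97,85])[0].astype(int);u0,v0=uv[0]-75,uv[1]-50;print(n,u0,v0)
    a=cv2.imread(f"pics/{n}.png")[v0:v0+100,u0:u0+150];o.append(cv2.resize(a,(450,300),interpolation=cv2.INTER_NEAREST))
cv2.imwrite("pics/seat.png",np.vstack(o))
E
```

```text
12.0 [ 522.1 -125.4  307.7] [ 3.1415e+00  4.0000e-04 -3.0313e+00] [-0.3   0.21  1.39  0.    1.53 -1.99] [-0.   0.8  1.1]
w7 181 146
w8 227 151
```

View pics/seat.png

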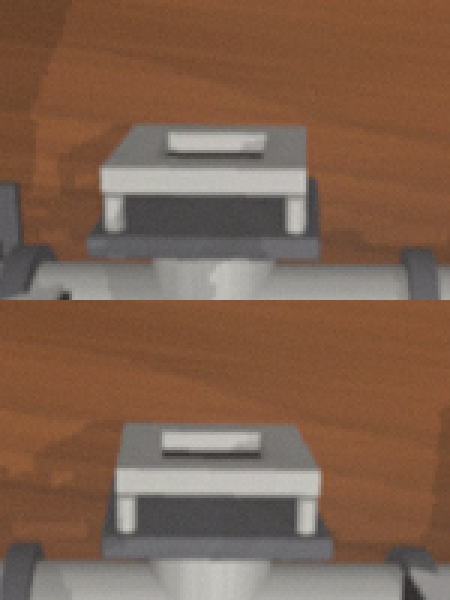

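Each half shows the seat ring's front face as a level trapezium: high edge at row 167, columns 101-306 in w7 and 115-321 in w8. The low edge is at rows 125 and 123. The ring is square to the tool's present yaw.

```bash
python3 - <<'E'
from h import *
import pickle
a,b=[pickle.load(open(n+".pkl","rb")) for n in("w7","w8")]
A=lambda u,v:(181+u/3-.5,146+v/3-.5); Bf=lambda u,v:(227+u/3-.5,151+v/3-.5)
P=[]
for n,p,q in [("upL",(101,168),(115,169)),("upR",(307,168),(321,170)),("loL",(134,125),(126,123)),("loR",(306,125),(302,123))]:
    x,r=tri([a,b],[A(*p),Bf(*q)]);P.append(x);print(n,x.round(1),r)
P=np.array(P);print("centre",P.mean(0)); 
for d in (P[1]-P[0],P[3]-P[2]): print("len",np.linalg.norm(d),"yaw",np.arctan2(-d[0],d[1]))
# direct with known heights
for c,f in((a,A),(b,Bf)):
    up=((101,168),(307,168)) if c is a else ((115,169),(321,170)); lo=((134,125),(306,125)) if c is a else ((126,123),(302,123))
    U=onz(c,[f(*p) for p in up],125);L=onz(c,[f(*p) for p in lo],45);print(U.round(1).tolist(),L.round(1).tolist(),U.mean(0),L.mean(0))
# handle angle from w6
c=pickle.load(open("w6.pkl","rb"));t=onz(c,(370,180),156)[0];print("tip",t,np.arctan2(t[1]-93.3,t[0]-605.9)-np.pi/2)
E
```

```text
upL [ 546.6 -143.9  122.6] [array([-0.,  0.]), array([ 0., -0.])]
upR [537.3 -63.6 125.1] [array([-0. ,  0.2]), array([ 0. , -0.2])]
loL [ 543.6 -142.7   55.1] [array([ 0. , -0.1]), array([-0. ,  0.1])]
loR [531.7 -64.6  70. ] [array([ 0. , -0.2]), array([-0. ,  0.2])]
centre [ 539.81201054 -103.70571964   93.22413819]
len 80.85603155445199 yaw 0.11550886673747651
len 80.42003384755533 yaw 0.15166743355084167
[[545.9, -143.4, 125.0], [537.1, -63.6, 125.0]] [[546.2, -144.3, 45.0], [537.4, -64.0, 45.0]] [ 541.51264035 -103.52146518  125.        ] [ 541.78110495 -104.17513651   45.        ]
[[546.0, -143.8, 125.0], [537.5, -63.6, 125.0]] [[545.8, -142.9, 45.0], [536.8, -60.4, 45.0]] [ 541.74222215 -103.70359828  125.        ] [ 541.30495054 -101.68566074   45.        ]
tip [488.92578665  79.05850686 156.        ] -4.591236243868013
```

The seat face centre is (541.6,-103.7,85) with yaw 0.110, and the valve angle comes out at about 1.58, so it is shut. Next I'll take close views of the cover.

>>> servo_tool --pt "0 0 1 -12.2 41.2 -5.8 0" --pt "0 0 1 -12.2 41.2 -5.8 0" --pt "0 0 1 -12.2 41.2 -5.8 0" --pt "0 0 1 -12.2 41.2 -5.8 0" --pt "0 0 1 -12.2 41.2 -5.8 0" --pt "0 0 1 -12.2 41.2 -5.8 0" --pt "0 0 1 -12.2 41.2 -5.8 0" --pt "0 0 1 -12.2 41.2 -5.8 0" --pt "0 0 1 -12.2 41.2 -5.8 0" --pt "0 0 1 -12.2 41.2 -5.8 0" --pt "0 0 0 0 0 0 0" --pt "0 0 0 0 0 0 0"

```text
clock: 13.55
eef_pos: [399.8, 285.6, 249.6]
eef_rot: [-3.142, 0.0, -2.857]
wrist_force: [0.2, 0.7, -0.1]
finger_gap: 94.2
finger_force: 0.0
```

```bash
python3 snap.py w9; cat > cov.py <<'E'
import sys,pickle
from h import *
for n in sys.argv[1:]:
    c=pickle.load(open(n+".pkl","rb"));im=cv2.imread(f"pics/{n}.png");h=cv2.cvtColor(im,cv2.COLOR_BGR2HSV)
    m=cv2.inRange(h,(0,0,130),(180,40,255));uv=proj(c,[407,289,85])[0].astype(int)
    q=cv2.connectedComponentsWithStats(m);l=q[1][uv[1]-40:uv[1]+40,uv[0]-40:uv[0]+40];i=np.bincount(l[l>0]).argmax()
    k=(q[1]==i).astype(np.uint8);print(n,uv,q[2][i])
    # brightness levels inside
    g=cv2.cvtColor(im,cv2.COLOR_BGR2GRAY);print(np.histogram(g[k>0],bins=np.arange(120,261,10)))
    ct=max(cv2.findContours(k,0,2)[0],key=cv2.contourArea);print(cv2.approxPolyDP(ct,2.5,True)[:,0].tolist())
E
python3 cov.py w9
```

```text
13.55 [399.8 285.6 249.6] [-3.1415e+00  2.0000e-04 -2.8565e+00] [ 0.55  0.14  1.62 -0.    1.39 -1.31] [ 0.2  0.7 -0.1]
w9 [283 199] [ 245  166   79   59 2340]
(array([ 23, 219, 731, 112,  35,  48,  40,  34, 129, 123, 201, 645,   0,
         0]), array([120, 130, 140, 150, 160, 170, 180, 190, 200, 210, 220, 230, 240,
       250, 260]))
[[245, 214], [246, 222], [323, 223], [315, 198], [292, 196], [289, 166], [279, 168], [278, 195], [260, 199], [253, 196]]
```

>>> servo_tool --pt "0 0 0 0 25 0 0" --pt "0 0 0 0 25 0 0" --pt "0 0 0 0 0 0 0" --pt "0 0 0 0 0 0 0"

```text
clock: 14.1
eef_pos: [400.3, 334.6, 249.6]
eef_rot: [-3.141, 0.0, -2.858]
wrist_force: [0.5, -0.2, 0.1]
finger_gap: 94.3
finger_force: 0.0
```

```bash
python3 snap.py w10; python3 cov.py w10; python3 - <<'E'
from h import *
import pickle
o=[]
for n in("w9","w10"):
    c=pickle.load(open(n+".pkl","rb"));uv=proj(c,[407,289,85])[0].astype(int);u0,v0=uv[0]-100,uv[1]-75;print(n,u0,v0)
    a=cv2.imread(f"pics/{n}.png")[v0:v0+150,u0:u0+200];o.append(cv2.resize(a,(400,300),interpolation=cv2.INTER_NEAREST))
cv2.imwrite("pics/cover.png",np.hstack(o))
E
```

```text
14.1 [400.3 334.6 249.6] [-3.1415e+00  1.0000e-04 -2.8582e+00] [ 0.63  0.2   1.54 -0.    1.4  -1.23] [ 0.5 -0.2  0.1]
w10 [241 186] [ 202  155   80   58 2424]
(array([ 40, 241, 671, 185,  46,  56,  52,  55, 146, 292, 135, 505,   0,
         0]), array([120, 130, 140, 150, 160, 170, 180, 190, 200, 210, 220, 230, 240,
       250, 260]))
[[281, 188], [256, 187], [255, 157], [245, 155], [234, 165], [234, 185], [217, 186], [202, 201], [202, 209], [280, 212]]
w9 183 124
w10 141 111
```

View pics/cover.png

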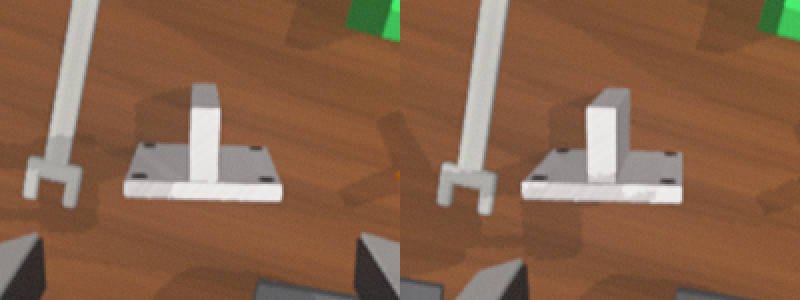

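The cover fills both views, with the plate's seating-face top edge at (124,195)-(282,201) on the left and (522,199)-(683,203) on the right. The web's top rear edge is at (190-220,107) and (586-615,107).

```bash
python3 - <<'E'
from h import *
import pickle
a,b=[pickle.load(open(n+".pkl","rb")) for n in("w9","w10")]
A=lambda u,v:(183+u/2-.25,124+v/2-.25); Bf=lambda u,v:(141+u/2-.25,111+v/2-.25)
pts=dict(fL=((124,195),(122,199)),fR=((282,201),(283,203)),wbL=((190,107),(186,107)),wbR=((220,107),(216,107)))
P={}
for n,(p,q) in pts.items():
    x,r=tri([a,b],[A(*p),Bf(*q)]);za=onz(a,A(*p),90)[0];zb=onz(b,Bf(*q),90)[0];P[n]=(za+zb)/2
    print(n,x.round(1),za.round(1),zb.round(1))
d=P["fR"]-P["fL"];print("len",np.linalg.norm(d),"yaw face",np.arctan2(-d[0],d[1]))
f=(P["fL"]+P["fR"])/2;w=(P["wbL"]+P["wbR"])/2;print(f,w,"yaw web",np.arctan2(*(f-w)[1::-1]),"L",np.linalg.norm(f-w))
u=(f-w)/np.linalg.norm(f-w);print("grip",w+22*u, f-30*u)
E
```

```text
fL [443.3 253.9  88.6] [442.2 253.9  90. ] [443.4 254.1  90. ]
fR [421.8 340.3  86.5] [420.8 339.5  90. ] [420.9 340.1  90. ]
wbL [384.7 275.6  87.3] [384.2 275.5  90. ] [384.2 275.9  90. ]
wbR [380.  291.1  88.4] [379.6 290.9  90. ] [379.8 291.2  90. ]
len 88.54500295299833 yaw face 0.25071175961587205
[431.81938546 296.91178103  90.        ] [381.95233849 283.38958155  90.        ] yaw web 0.26479738934701413 L 51.667903506704356
grip [403.18554051 289.14728349  90.        ] [402.86501906 289.06036928  90.        ]
```

>>> servo_tool --pt "0 0 -0.8 1.4 -23 -20 0.4" --pt "0 0 -0.8 1.4 -22.5 -30 0.4" --pt "0 0 0 0 0 -30 0.4" --pt "0 0 0 0 0 -30 0.4" --pt "0 0 0 0 0 -30 0.4" --pt "0 0 0 0 0 -30 0.4" --pt "0 0 0 0 0 -20 0.4" --pt "0 0 0 0 0 -8.5 0.4" --pt "0 0 0 0 0 0 0.4" --pt "0 0 0 0 0 0 0.4"

```text
clock: 15.4
eef_pos: [403.3, 290.1, 51.9]
eef_rot: [3.141, 0.001, -2.885]
wrist_force: [-0.4, 0.4, 0.3]
finger_gap: 56.4
finger_force: 0.0
```

>>> servo_tool --pt "0 0 0 0 0 0 1" --pt "0 0 0 0 0 0 1" --pt "0 0 0 0 0 0 1" --pt "0 0 0 0 0 0 1" --pt "0 0 0 0 0 0 1" --pt "0 0 0 0 0 0 1" --pt "0 0 0 0 0 0 1" --pt "0 0 0 0 0 0 1" --grip_force 50

```text
clock: 16.4
eef_pos: [402.8, 290.0, 51.0]
eef_rot: [-3.142, 0.0, -2.885]
wrist_force: [0.4, -0.8, 0.7]
finger_gap: 15.8
finger_force: 50.0
```

```bash
python3 snap.py w11
```

```text
16.4 [402.8 290.   51. ] [-3.1416  0.     -2.8853] [ 0.55  0.38  1.82 -0.    0.95 -1.28] [ 0.4 -0.8  0.7]
```

The web is held: gap 15.8 mm, 50 N. I'll lift it clear of the handle and carry it to a standoff in front of the seat.

>>> servo_tool --pt "0 0 0 0 0 10 1" --pt "0 0 0 0 0 30 1" --pt "0 0 0 0 0 40 1" --pt "0 0 0 0 0 40 1" --pt "0 0 0 0 0 40 1" --pt "0 0 0 0 0 30 1" --pt "0 0 -0.4 4 -20 0 1" --pt "0 0 -0.84 8.4 -40 0 1" --pt "0 0 -0.84 8.4 -40 0 1" --pt "0 0 -0.84 8.4 -40 0 1" --pt "0 0 -0.84 8.4 -40 0 1" --pt "0 0 -0.84 8.4 -40 0 1" --pt "0 0 -0.84 8.4 -40 0 1" --pt "0 0 -0.84 8.4 -40 0 1" --pt "0 0 -0.84 8.4 -40 0 1" --pt "0 0 -0.84 8.4 -40 0 1" --pt "0 0 -0.4 4 -20 0 1" --pt "0 0 0 0 0 0 1" --pt "0 0 0 0 0 0 1"

```text
clock: 18.82
eef_pos: [486.3, -109.0, 241.1]
eef_rot: [3.141, -0.0, -3.03]
wrist_force: [-0.2, 0.3, -2.9]
finger_gap: 15.6
finger_force: 50.0
```

>>> servo_tool --pt "0 0 0 0 0 -20 1" --pt "0 0 0 0 0 -30 1" --pt "0 0 0 0 0 -30 1" --pt "0 0 0 0 0 -30 1" --pt "0 0 0 0 0 -25 1" --pt "0 0 0 0 0 -15 1" --pt "0 0 0 0 0 0 1" --pt "0 0 0 0 0 0 1" --pt "0 0 0 0 0 0 1"

```text
clock: 19.95
eef_pos: [486.9, -110.0, 91.8]
eef_rot: [-3.141, 0.001, -3.031]
wrist_force: [-0.4, -0.8, -5.1]
finger_gap: 15.7
finger_force: 50.0
```

```bash
python3 snap.py w12; python3 - <<'E'
from h import *
import pickle
c=pickle.load(open("w12.pkl","rb"));uv=proj(c,[520,-105,120])[0].astype(int);print(uv)
im=cv2.imread("pics/w12.png");u0=max(0,uv[0]-130);v0=max(0,uv[1]-100);print(u0,v0)
s=manip.camera("scene")[:,:,::-1];uvs=proj(cam("scene"),[530,-105,90])[0].astype(int);print(uvs)
cv2.imwrite("pics/sc12.png",s)
E
```

```text
19.95 [ 486.9 -110.    91.8] [-3.1410e+00  1.3000e-03 -3.0311e+00] [-0.3   0.32  1.78  0.    1.04 -1.98] [-0.4 -0.8 -5.1]
[284 330]
154 230
[234 217]
```

```bash
python3 - <<'E'
from h import *
import pickle
x=np.array([.9939,.1098,0]);y=np.array([-.1098,.9939,0]);z=np.array([0,0,1])
tcp=np.array([486.9,-110,91.8]);c=pickle.load(open("w12.pkl","rb"))
f=tcp+30*x+39*z;print("plate top front L/R",proj(c,[f-44*y,f+44*y]).round(1).tolist())
b=f-10*x;print("plate top back L/R",proj(c,[b-44*y,b+44*y]).round(1).tolist())
s=np.array([541.6,-103.7,125]);print("ring top L/R",proj(c,[s-40*y,s+40*y]).round(1).tolist())
g=cv2.cvtColor(cv2.imread("pics/w12.png"),cv2.COLOR_BGR2GRAY)
for r in range(296,372,4): print(r,g[r,180:390:5].tolist())
E
```

```text
plate top front L/R [[197.6, 338.3], [367.4, 338.4]]
plate top back L/R [[196.2, 321.7], [368.9, 321.7]]
ring top L/R [[211.2, 369.5], [354.8, 369.6]]
296 [96, 95, 96, 97, 97, 94, 143, 153, 148, 144, 149, 151, 153, 151, 149, 148, 118, 41, 218, 215, 219, 220, 214, 217, 45, 124, 147, 151, 154, 149, 152, 151, 153, 154, 149, 149, 107, 105, 107, 108, 107, 105]
300 [48, 48, 48, 46, 43, 49, 48, 43, 52, 46, 49, 50, 47, 52, 153, 148, 88, 48, 219, 219, 217, 214, 217, 217, 46, 99, 148, 154, 48, 49, 48, 45, 50, 47, 44, 47, 48, 45, 48, 49, 47, 48]
304 [51, 47, 47, 50, 45, 47, 50, 48, 48, 44, 51, 52, 49, 55, 149, 151, 68, 39, 221, 216, 217, 217, 217, 218, 48, 75, 150, 150, 52, 50, 52, 50, 56, 47, 50, 49, 48, 43, 44, 46, 49, 51]
308 [49, 51, 42, 49, 47, 46, 50, 52, 51, 52, 48, 50, 52, 50, 148, 149, 48, 50, 217, 218, 218, 213, 214, 214, 50, 56, 150, 150, 51, 56, 47, 50, 45, 51, 50, 52, 47, 48, 49, 46, 49, 49]
312 [50, 50, 46, 49, 52, 48, 50, 49, 48, 50, 47, 51, 50, 51, 148, 151, 58, 70, 217, 218, 213, 215, 215, 214, 64, 59, 150, 143, 47, 48, 49, 51, 49, 50, 48, 47, 50, 54, 47, 47, 51, 54]
316 [44, 4
[... 1881 characters left out ...]
6, 152, 115, 117, 119, 115, 120, 117, 118, 119, 119, 119, 119, 115, 120, 117, 165, 42, 65, 63, 62, 61, 66, 62, 62, 62, 64, 67, 72, 70]
360 [63, 62, 66, 65, 66, 63, 63, 61, 63, 63, 64, 62, 46, 153, 113, 112, 111, 109, 111, 112, 111, 112, 113, 114, 109, 112, 114, 113, 167, 45, 64, 62, 62, 63, 66, 62, 66, 64, 63, 61, 71, 71]
364 [64, 63, 64, 62, 61, 64, 62, 63, 65, 64, 67, 59, 46, 137, 106, 107, 109, 107, 106, 105, 111, 108, 107, 108, 110, 105, 108, 109, 153, 44, 62, 63, 64, 63, 62, 61, 64, 63, 61, 64, 72, 75]
368 [64, 59, 61, 67, 64, 62, 66, 63, 63, 61, 64, 65, 47, 151, 98, 125, 128, 127, 129, 129, 126, 130, 127, 131, 127, 132, 141, 100, 166, 45, 63, 59, 64, 64, 63, 63, 64, 64, 64, 62, 68, 71]
```

The grip is symmetric: the plate spans columns 208-358 and the web is at 270-295, both about column 282.5. That shows the camera and tool have no lateral bias. Next I'll approach along the seat's axis.

>>> servo_tool --pt "0 0 0 5.96 0.66 0 1" --pt "0 0 0 5.96 0.66 0 1" --pt "0 0 0 4 0.44 0 1" --pt "0 0 0 3 0.33 0 1" --pt "0 0 0 2 0.22 0 1" --pt "0 0 0 0 0 0 1" --pt "0 0 0 0 0 0 1" --pt "0 0 0 0 0 0 1"

```text
clock: 21.05
eef_pos: [507.3, -107.7, 91.0]
eef_rot: [-3.142, 0.0, -3.031]
wrist_force: [-0.2, -0.8, -2.4]
finger_gap: 15.8
finger_force: 50.0
```

>>> servo_tool --pt "0 0 0 2 0.22 0 1" --pt "0 0 0 2 0.22 0 1" --pt "0 0 0 2 0.22 0 1" --pt "0 0 0 1 0.11 0 1" --pt "0 0 0 0 0 0 1" --pt "0 0 0 0 0 0 1"

```text
clock: 21.8
eef_pos: [514.2, -106.9, 90.9]
eef_rot: [3.141, -0.0, -3.031]
wrist_force: [-3.5, -0.6, -2.0]
finger_gap: 15.7
finger_force: 50.0
```

Contact came at about x = 511, as predicted. I'll add about 5.5 mm.

>>> servo_tool --pt "0 0 0 1.5 0.17 0 1" --pt "0 0 0 1.5 0.17 0 1" --pt "0 0 0 1.5 0.17 0 1" --pt "0 0 0 1 0.11 0 1" --pt "0 0 0 0 0 0 1" --pt "0 0 0 0 0 0 1" --pt "0 0 0 0 0 0 1" --pt "0 0 0 0 0 0 1"

```text
clock: 22.8
eef_pos: [519.3, -106.3, 90.8]
eef_rot: [3.141, -0.002, -3.032]
wrist_force: [-9.5, -0.3, 1.5]
finger_gap: 15.2
finger_force: 50.0
```

```bash
python3 snap.py w13; python3 - <<'E'
from h import *
s=manip.read_state();print(s["eef_pos"].round(2),s["eef_rot"].round(4),s["wrist_force"].round(2),s["moment"].round(2),s["finger_gap"],s["finger_force"])
g=cv2.cvtColor(cv2.imread("pics/w13.png"),cv2.COLOR_BGR2GRAY)
for n in("w12","w13"):
    g=cv2.cvtColor(cv2.imread(f"pics/{n}.png"),cv2.COLOR_BGR2GRAY).astype(int)
    for r in(290,296): print(n,r,g[r,198:218].tolist(),g[r,350:368].tolist(),g[r,264:300:2].tolist())
    print("col230",g[255:300:1,230].tolist(),"col335",g[255:300,335].tolist())
E
```

```text
22.8 [ 519.3 -106.3   90.8] [ 3.1412e+00 -1.6000e-03 -3.0315e+00] [-0.27  0.38  1.7  -0.    1.06 -1.95] [-9.5 -0.3  1.5]
[ 519.25 -106.26   90.83] [ 3.1412e+00 -1.7000e-03 -3.0314e+00] [-9.67 -0.08  1.14] [-0.19  1.62 -0.34] 15.804292494503843 50.02052843570709
w12 290 [89, 90, 91, 94, 91, 90, 93, 95, 91, 91, 93, 90, 110, 133, 142, 143, 141, 144, 146, 147] [151, 148, 151, 154, 147, 116, 110, 109, 107, 110, 110, 110, 109, 106, 106, 111, 109, 106] [53, 108, 213, 217, 217, 220, 219, 218, 216, 214, 216, 217, 216, 219, 222, 220, 216, 168]
w12 296 [94, 96, 97, 92, 95, 94, 91, 94, 90, 101, 125, 141, 143, 143, 145, 147, 153, 153, 152, 149] [149, 151, 153, 153, 153, 149, 142, 128, 107, 104, 107, 106, 103, 106, 106, 105, 106, 106] [51, 87, 210, 218, 216, 216, 217, 219, 219, 219, 219, 218, 216, 214, 215, 217, 213, 143]
col230 [59, 43, 66, 107, 135, 144, 148, 145, 143, 145, 147, 143, 143, 143, 145, 146, 145, 147, 144, 144, 145, 146, 144, 145, 142, 145, 142, 144, 142, 141, 142, 142, 143, 144, 146, 145, 145, 146, 145, 148, 150, 149, 144, 107, 58] col335 [74, 50, 62, 106, 143, 159, 159, 158, 159, 1
[... 492 characters left out ...]
92, 98, 116, 142, 148, 148, 149, 151, 152, 155, 155, 150, 153] [155, 157, 155, 156, 155, 153, 146, 120, 104, 103, 106, 104, 106, 105, 105, 104, 105, 106] [49, 88, 216, 220, 219, 219, 219, 222, 221, 224, 222, 223, 218, 218, 218, 220, 216, 148]
col230 [54, 45, 74, 123, 146, 149, 147, 149, 148, 145, 146, 148, 147, 148, 148, 147, 147, 152, 148, 150, 148, 150, 147, 148, 144, 148, 145, 145, 146, 146, 146, 148, 150, 147, 147, 148, 151, 148, 150, 151, 150, 150, 150, 110, 63] col335 [92, 58, 64, 110, 149, 163, 162, 162, 164, 163, 161, 164, 165, 164, 162, 166, 165, 164, 166, 160, 157, 155, 156, 153, 155, 159, 157, 153, 155, 157, 155, 154, 157, 154, 153, 151, 154, 153, 153, 154, 150, 156, 147, 108, 64]
```

The cover has not slipped in the grip (edge shifts under 0.5 px), and the push is about 9.6 N. I'll hold briefly to confirm it is steady.

>>> servo_tool --pt "0 0 0 0.3 0 0 1" --pt "0 0 0 0 0 0 1" --pt "0 0 0 0 0 0 1" --pt "0 0 0 0 0 0 1" --pt "0 0 0 0 0 0 1" --pt "0 0 0 0 0 0 1"

```text
clock: 23.6
eef_pos: [519.5, -106.3, 90.8]
eef_rot: [3.141, -0.002, -3.031]
wrist_force: [-9.3, -0.8, 1.5]
finger_gap: 15.6
finger_force: 50.0
```

```bash
python3 - <<'E'
from h import *
s=manip.read_state();print(s["eef_pos"],s["wrist_force"])
if -11.5<s["wrist_force"][0]<-8.5: print(manip.sign_off())
E
```

```text
[ 519.50303621 -106.26776296   90.82415407] [-9.27787164 -0.7642573   1.4674246 ]
the job is handed in; nothing more can be done
None
```

The job is handed in at 23.6 s: the valve handle is turned to its shut stop (about 1.57 rad), and the cover is still gripped and pressed square on the seat at about 9.3 N (roughly 8 mm of the 16 mm travel).

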